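Send the plate shaker to its second speed

ROBOT

A 7-joint arm with a two-finger parallel gripper is mounted at the origin on a cart in front of the work surface, level with it; the furniture and walls round the work are solid. World frame = base frame: x ahead of the robot, y to its left, z up, the work surface at z = 0. Lengths are in m, angles in rad, forces in N, time in s.
With the tool pointing down it reaches from about 0.4 to 0.85 m from the base axis. Payload 6.9 kg.
Tool frame: the origin (TCP) lies at the centre of the arm's flange, where the gripper is bolted on; the fingertips stand 173 mm ahead of it and the grasp point (between the pads) lies 155 mm ahead of it; z points along the fingers, y is the direction in which the jaws open and shut (so a half turn about z gives the same grasp; the last joint's range is limited). The gripper opens to 85 mm and grips with 20 to 120 N. Pads are 22 mm wide; open, the fingers measure 114 mm over their backs; the gripper's body (76 mm by 85 mm) begins 54 mm behind the grasp point. The pads swing forward as they close: fully open they stand 13 mm farther back than shut.
Start: joints at [1.44, 0.507, -0.238, 1.5, 0.126, 1.149, -0.155], TCP at [0.146, -0.608, 0.405] pointing down, gripper open.
Joint ranges: [-3.08, 3.08], [-0.24, 2.05], [-1.43, 1.35], [0, 2.5], [-1.52, 4.66], [0.17, 1.96], [-2.89, 2.89]. Speed limits (rad/s): [2.39, 2.39, 3.14, 3.14, 3.14, 3.14, 3.14].

INTERFACE

Orientations are given as a rotation vector (axis times angle).
In Python, from plant import monitor, vision, ticket gives the robot as it stands. The module is installed in compiled form; this text tells all that it offers.
- The arm moves only by the shell command python3 -m crank 'ROWS' [OPENING] [FORCE]. ROWS is JSON, a list of rows, each an object with "offset": the shift along the tool's x, y, z in m, a list of three; "rotation": the turn, a rotation vector about the tool's x, y, z in degrees, a list of three. In form: [{"offset": [dx, dy, dz], "rotation": [ax, ay, az]}, ...]. A call has 1 to 8 rows; each row shifts and turns the pose as measured when the row begins, along the tool's axes as they then stand; what a row does not reach is not made up. A row lasts 1/12 s, in which the tool goes at most 41.7 mm and 7.16 degrees, less where a joint would pass 70% of its speed; a pose out of reach is approached as far as the arm can. A call with a gripper value outside its range is refused whole. OPENING is the gripper command: -1 is shut, 1 is fully open, values between are in proportion, set as the call begins (- or left out, the last holds). The fingers move at their own pace and stop on an object; FORCE is the grip in N (left out, the last holds). Time passes only in rows, so rows that do not move let the fingers close. It gives the time, the measured TCP pose, the force and the opening at its end, in the units of the state.
- monitor.sense(): the state, without advancing time (a new reading comes with each control period).
- vision.capture(name): name is "scene" or "top" or "wrist"; returns a dict with "img" (480x640x3 uint8, red, green, blue), "z_map" (480x640 float32, m along the optical axis (not along the pixel's ray), 0 where there is no reading), "K" (3x3 intrinsics, pixels), "T" (4x4, takes a point from camera to world coordinates). Camera axes: x right, y up, looking along -z (the intrinsics and any distortion apply to the point x, -y, -z); pixel columns grow to the right and rows downward; lengths in m; the calibration is good to about 2 mm. A picture is of the moment at which its call begins.
- ticket.job_done(): hands the job in, once; it reports no verdict.
The state is a dict: "clock": time; "qpos": joint angles; "joint_velocities": joint speeds; "tau": joint torques, N m; "eef_pos": TCP position; "orientation": TCP orientation; "ft_force": force on the tool from outside, world axes, zero at the start; "torque": the same for the moment, N m; "gripper_width": opening from 0.0 (shut) to 1.0 (fully open).
Only numpy, scipy, OpenCV 4.12 (cv2) and the standard library are available. Lean on these libraries where they do the work, as an engineer would, in place of code of your own. Each camera call takes 0.05 s, during which the arm holds its last target.

TASK

Get the plate shaker running at full speed: with the fingertips, push the well plate along its platform, without lifting it, until it lies home against the back fence. Then push the selector lever backwards from off, on past the first notch, fully to the second stop, and leave it there. Pick nothing up, and leave the cup, the small bottles, the lid and the timer standing where they are.

Things in the scene. Friction and masses are not known exactly. Their poses are not given: they have to be found in the camera images.
- shaker: low white bench shaker, housing 210 (x) x 230 (y) x 50 mm high, fixed. Origin: centre of its underside, on the worktop; +x points to its back (the fence side), +y to its left (the selector lever), z up. On its top, at the right, is an aluminium platform for one well plate; its front edge, at x = -100 mm, is open.
- well_plate: white 96-well microplate, 128 x 86 x 14 mm, loose, light (under 0.2 kg), lying on the shaker's platform between the side rails, long side across, 20 to 50 mm forward of the fence. Origin: centre of its underside; its own x runs along its long side. Its front edge lies 43 mm in front of its origin and is 14 mm high. It slides easily.
- plate_home (a point): point on the platform's top, on its middle line, where the well plate's origin lies once home; axes as the shaker's (x to the back). The platform's top is 56 mm above the worktop and 150 mm wide; its side rails are 136 mm apart and 8 mm high; the fence, 12 mm high, has its front face 43 mm behind this point.
- selector (a joint): two-stage speed selector lever (rad): 0 = off, leaning 0.45 to the front; 0.45 = first notch, upright (one pip); 0.90 = second stop, end of travel, leaning 0.45 to the back (two pips). Sprung notches: at the handle up to 8 N to leave off, and again to leave the first notch; past half-way it is drawn on into the next and stays when let go, before that it springs back.
- selector_handle (a point): centre of the black T handle at the lever's top: level round bar along the shaker's y, 18 mm thick, 54 mm long, on a 9 mm steel stem; it moves on an arc of 100 mm radius about selector_pivot, about 134 mm above the worktop at off and at the second stop, 144 mm at the first notch.
- selector_pivot (a point): the lever's pivot, inside the shaker, 44 mm above the worktop, in the middle between two grey quadrant discs that rise to 82 mm above the worktop.
- drop_vial: bystander: small brown glass vial with white cap, 25 mm wide, 48 mm tall, standing on the shaker's rear left corner behind the selector; loose, origin at the centre of its underside
- open_cup: bystander: empty clear plastic cup, 58 mm wide, 62 mm tall, standing beside the shaker's right side; loose, origin at the centre of its underside
- dropper_bottle: bystander: small dropper bottle with white nozzle, 33 mm wide, 73 mm tall, standing beside the shaker's right side, farther back; loose, origin at the centre of its underside
- screw_lid: bystander: flat screw lid, 58 mm wide, 12 mm tall, on the worktop to the right; loose, origin at the centre of its underside
- bench_timer: bystander: flat square white bench timer, 62 x 62 x 16 mm, on the worktop to the right; loose, origin at the centre of its underside

How it is judged:
On the way, in this order (a step that is already met when the one before it is completed fails the run):
1. the well plate lies home against the back fence (x of well_plate in the frame of plate_home between -0.004 and 0.004 m and z of well_plate in the frame of plate_home between -0.003 and 0.003 m and angle between the x axis of well_plate and the y axis of shaker, either way round below 0.06 rad), for 0.2 s.
2. the selector lever is at the second stop (value of joint selector above 0.84 rad), for 0.2 s.
At the end, for the whole second after the job is handed in: The well plate lies flat on the platform, at rest, within 4 mm of the back fence and square to it within 0.06 rad, and the selector lever stands at its second stop (above 0.84 of 0.90 rad) (all of step 1 and value of joint selector above 0.84 rad and linear speed of well_plate below 0.01 m/s); the robot touches nothing.
It fails at once if the selector lever is pushed past the first notch before the plate is home (value of joint selector above 0.6 rad and not (x of well_plate in the frame of plate_home above -0.006 m)).
It fails at once if the well plate is lifted off the platform or tipped (z of well_plate in the frame of plate_home above 0.008 m or angle between well_plate's own z axis and vertical above 0.2 rad).
It fails at once if a bystander is picked up, pushed away or knocked over (distance of any of drop_vial, open_cup, dropper_bottle, screw_lid, bench_timer from where it was at the start of the episode above 0.025 m).
It also fails if it takes over 42 s, if anything falls off the work surface, if the arm or the gripper's body presses on something with over 40 N, if the wrist force passes 120 N, or if a joint passes its speed limit or range.

## Working session

There is one attempt and no reset: what is moved stays moved. The work goes in short steps, Python scripts to look and compute and a shell command to move; the robot and the scene stay as the last step left them, time stands still between calls to the robot, and variables do not carry over. Pictures are saved under pics/ and viewed, and the job is handed in when it is done.

```bash
mkdir -p pics; ls; python3 - <<'E'
from plant import monitor, vision
import cv2,numpy as np
s=monitor.sense()
for k,v in s.items(): print(k,np.round(v,3))
for n in ("scene","top","wrist"):
    d=vision.capture(n); cv2.imwrite(f"pics/{n}0.png",d["img"][:,:,::-1]); np.savez(f"/tmp/{n}0.npz",**d)
    print(n,np.round(d["K"],1).tolist(),np.round(d["T"],3).tolist(),d["z_map"].min(),d["z_map"].max(), [k for k in d])
E
```

```text
pics
clock 0.0
qpos [ 1.44   0.508 -0.238  1.501  0.126  1.149 -0.155]
joint_velocities [ 0.001 -0.    -0.001 -0.    -0.001 -0.     0.001]
tau [ 0.0000e+00 -6.2059e+01 -2.1860e+00 -2.4965e+01  1.3000e-02  1.2000e-02
 -0.0000e+00]
eef_pos [ 0.146 -0.608  0.404]
orientation [-3.118 -0.369  0.   ]
ft_force [-0.035  0.038  0.03 ]
torque [ 0.018 -0.036  0.   ]
gripper_width 0.999
scene [[572.6, 0.0, 308.7], [0.0, 572.6, 231.9], [0.0, 0.0, 1.0]] [[-0.858, 0.272, -0.436, 0.133], [-0.514, -0.445, 0.733, 0.336], [0.005, 0.853, 0.522, 0.597], [0.0, 0.0, 0.0, 1.0]] 0.0 1.9907274 ['img', 'z_map', 'K', 'T']
top [[556.8, 0.0, 317.0], [0.0, 556.8, 234.0], [0.0, 0.0, 1.0]] [[0.006, 0.996, -0.094, 0.445], [-1.0, 0.007, 0.009, -0.372], [0.009, 0.094, 0.996, 0.943], [0.0, 0.0, 0.0, 1.0]] 0.0 1.8454095 ['img', 'z_map', 'K', 'T']
wrist [[335.7, 0.0, 314.0], [0.0, 335.7, 244.7], [0.0, 0.0, 1.0]] [[0.233, 0.929, 0.286, 0.219], [-0.972, 0.224, 0.067, -0.589], [-0.001, -0.294, 0.956, 0.372], [0.0, 0.0, 0.0, 1.0]] 0.0 1.722084 ['img', 'z_map', 'K', 'T']
```

View pics/scene0.png

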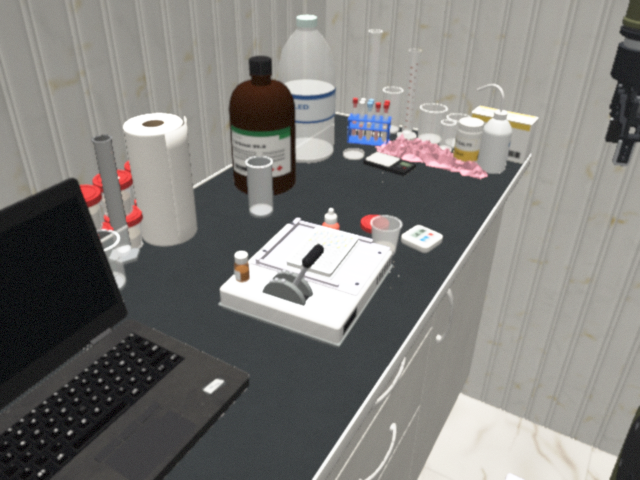

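View pics/top0.png

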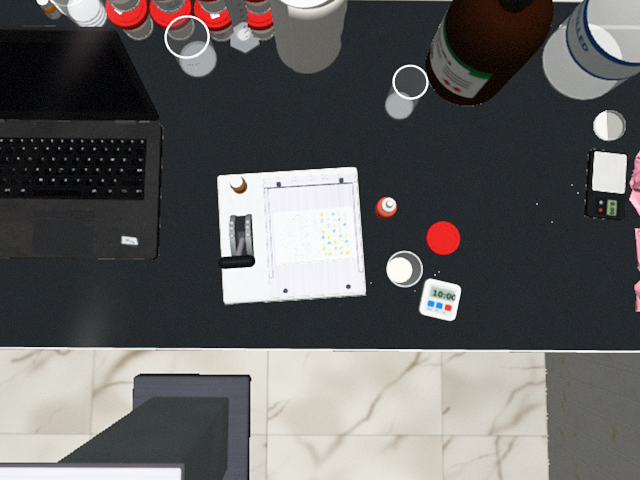

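View pics/wrist0.png

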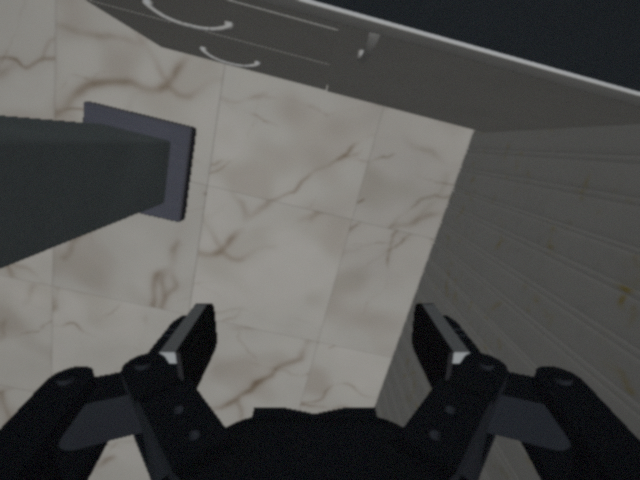

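```bash
cat > h.py <<'E'
import numpy as np,cv2
def ray(d,u,v,z):
    K,T=d["K"],d["T"]
    c=np.array([(u-K[0,2])/K[0,0],-(v-K[1,2])/K[1,1],-1.0])
    w=T[:3,:3]@c; o=T[:3,3]
    return o+w*(z-o[2])/w[2]
def proj(d,p):
    K,T=d["K"],d["T"]
    c=T[:3,:3].T@(np.asarray(p)-T[:3,3])
    return np.array([K[0,2]+K[0,0]*c[0]/-c[2],K[1,2]+K[1,1]*c[1]/c[2]])
def pt(d,u,v):
    K,T=d["K"],d["T"]; z=d["z_map"][int(round(v)),int(round(u))]
    return T[:3,:3]@np.array([(u-K[0,2])/K[0,0]*z,-(v-K[1,2])/K[1,1]*z,-z])+T[:3,3]
E
python3 - <<'E'
import cv2,numpy as np
from h import *
d=np.load('/tmp/top0.npz')
im=d['img'][:,:,::-1]
c=im[155:315,205:375]
c=np.clip((c.astype(float)-120)*1.9,0,255).astype('uint8')
cv2.imwrite('pics/topcrop0.png',cv2.resize(c,None,fx=3.7,fy=3.7,interpolation=cv2.INTER_CUBIC))
g=d['img'].min(2)
m=(g>110).astype('uint8'); 
n,l,st,ce=cv2.connectedComponentsWithStats(m)
k=l[280,300]; print(st[k])
cs,_=cv2.findContours((l==k).astype('uint8'),0,2)
r=cv2.minAreaRect(max(cs,key=cv2.contourArea)); print(r); 
for p in cv2.boxPoints(r): print(p,np.round(ray(d,*p,0.05),4))
for u,v in [(250,285),(300,285),(340,230),(300,230),(262,260),(240,262),(440,300),(443,238)]: print(u,v,np.round(pt(d,u,v),4))
E
```

```text
[  217   167   149   138 17446]
((290.4530334472656, 235.255615234375), (130.26675415039062, 143.28292846679688), 86.38612365722656)
[214.84854 174.76747] [ 0.6246 -0.2129  0.05  ]
[357.84653 165.73604] [ 0.6413 -0.4454  0.05  ]
[366.05753 295.74377] [ 0.4306 -0.4582  0.05  ]
[223.05954 304.7752 ] [ 0.4151 -0.2308  0.05  ]
250 285 [ 0.4466 -0.2729  0.0492]
300 285 [ 0.4471 -0.3529  0.0578]
340 230 [ 0.534  -0.4156  0.0671]
300 230 [ 0.5335 -0.3524  0.0683]
262 260 [ 0.4868 -0.2912  0.046 ]
240 262 [ 0.4792 -0.2685  0.1438]
440 300 [ 0.4238 -0.584   0.0166]
443 238 [ 0.5274 -0.5919  0.0107]
```

View pics/topcrop0.png

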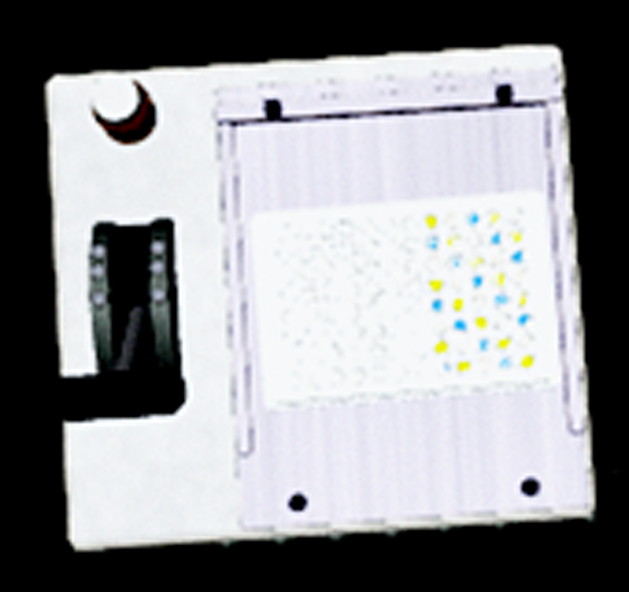

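The crop shows the plate's corners near (252,213), (543,192), (558,385), (268,408), the fence face running from (220,123) to (560,103), and the handle bar at (62–185, 395). Next I'll turn these into world points.

```bash
python3 - <<'E'
from h import *
d=np.load('/tmp/top0.npz')
def P(a,b,z): return ray(d,205+a/3.7-.36,155+b/3.7-.36,z)
c={k:P(*v) for k,v in dict(hbl=(48,78,.05),hbr=(560,46,.056),hfl=(70,548,.05),hfr=(594,515,.056),pbl=(250,213,.07),pbr=(543,191,.07),pfr=(558,385,.07),pfl=(268,408,.07),fl=(222,123,.068),fr=(552,104,.068),vial=(115,98,.048+.05),hA=(66,397,.134),hB=(182,392,.134)).items()}
for k,v in c.items(): print(k,np.round(v,4))
# lever edges
def yaw(a,b): e=c[a]-c[b]; return np.degrees(np.arctan2(e[1],e[0])),np.linalg.norm(e)
for a,b in [('hbl','hbr'),('hfl','hfr'),('pbl','pbr'),('pfl','pfr'),('fl','fr'),('hA','hB')]: y=yaw(a,b); print(a,b,y[0]-90,y[1])
for a,b in [('hbl','hfl'),('hbr','hfr'),('pbl','pfl'),('pbr','pfr')]: print(a,b,yaw(a,b))
s=np.load('/tmp/scene0.npz')
im=s['img'][200:350,210:410,::-1]; cv2.imwrite('pics/scrop.png',cv2.resize(im,None,fx=4,fy=4,interpolation=cv2.INTER_CUBIC))
E
```

```text
hbl [ 0.623  -0.2175  0.05  ]
hbr [ 0.6377 -0.4419  0.056 ]
hfl [ 0.4183 -0.2315  0.05  ]
hfr [ 0.4337 -0.4563  0.056 ]
pbl [ 0.5613 -0.3083  0.07  ]
pbr [ 0.5716 -0.4334  0.07  ]
pfr [ 0.4886 -0.4398  0.07  ]
pfl [ 0.4782 -0.317   0.07  ]
fl [ 0.6004 -0.2956  0.068 ]
fr [ 0.6097 -0.4374  0.068 ]
vial [ 0.6053 -0.2537  0.098 ]
hA [ 0.4795 -0.2419  0.134 ]
hB [ 0.4818 -0.2872  0.134 ]
hbl hbr 3.7449398252106647 0.2249531244091113
hfl hfr 3.927101183258742 0.2253706671988176
pbl pbr 4.7298891256796765 0.12554693853935225
pfl pfr 4.882388533981555 0.12321239969190623
fl fr 3.75906874615319 0.14212462781914223
hA hB 2.821822338742763 0.04543209126994532
hbl hfl (np.float64(3.9192211602073512), np.float64(0.20521041735808282))
hbr hfr (np.float64(4.036541088924848), np.float64(0.20449584716165667))
pbl pfl (np.float64(5.983096233978424), np.float64(0.08355862909984549))
pbr pfr (np.float64(4.38046350889036), np.float64(0.08321224590513787))
```

View pics/scrop.png

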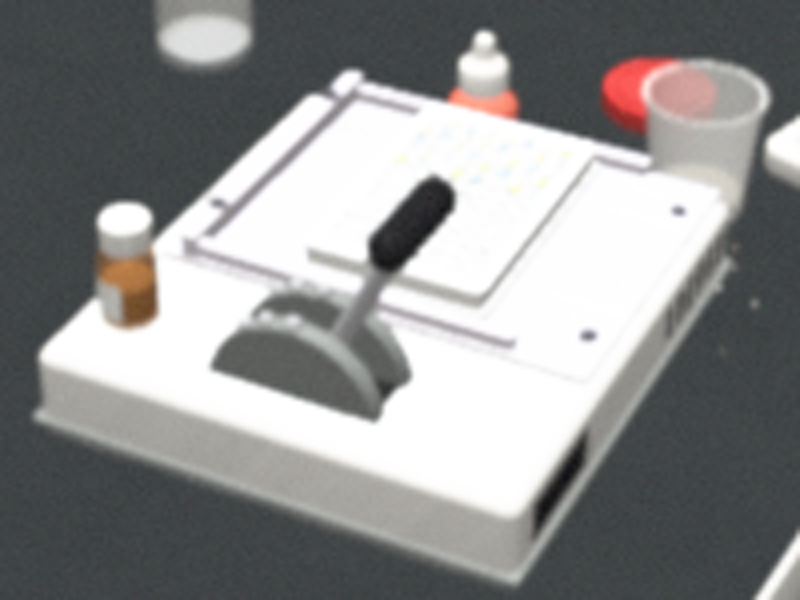

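```bash
python3 -m crank '[{"offset":[0,0,0],"rotation":[0,0,4.8]},{"offset":[0,0,0],"rotation":[0,0,4.8]},{"offset":[0.032,-0.021,0],"rotation":[0,0,0]},{"offset":[0.032,-0.021,0],"rotation":[0,0,0]},{"offset":[0.032,-0.021,0],"rotation":[0,0,0]},{"offset":[0.032,-0.021,0],"rotation":[0,0,0]}]' 0 20
cat > st.py <<'E'
from plant import monitor
import numpy as np
from scipy.spatial.transform import Rotation as R
s=monitor.sense(); M=R.from_rotvec(s['orientation']).as_matrix()
print(s['clock'],'pos',np.round(s['eef_pos'],4),'F',np.round(s['ft_force'],1),'w',s['gripper_width'])
print('xang',np.degrees(np.arctan2(M[1,0],M[0,0])),'z',np.round(M[:,2],3))
def go(x,y,z): print('offset to',(x,y,z),np.round(M.T@(np.array([x,y,z])-s['eef_pos']),4))
E
python3 -c "
from st import *
go(.455,-.380,.404)"
```

```text
clock: 0.65
eef_pos: [0.2619, -0.5196, 0.4002]
orientation: [-3.138, -0.063, 0.012]
ft_force: [0.8, -0.8, 0.5]
gripper_width: 0.497
0.65 pos [ 0.2619 -0.5196  0.4002] F [ 0.8 -0.8  0.5] w 0.4972257529165674
xang 2.2991397723032176 z [-0.008  0.002 -1.   ]
offset to (0.455, -0.38, 0.404) [ 0.1985 -0.1317 -0.0049]
```

```bash
python3 -m crank '[{"offset":[0.034,-0.022,0],"rotation":[0,0,-0.5]},{"offset":[0.034,-0.022,0],"rotation":[0,0,-0.5]},{"offset":[0.034,-0.022,0],"rotation":[0,0,-0.5]},{"offset":[0.034,-0.022,0],"rotation":[0,0,0]},{"offset":[0.034,-0.022,0],"rotation":[0,0,0]},{"offset":[0.028,-0.018,0],"rotation":[0,0,0]},{"offset":[0,0,0],"rotation":[0,0,0]},{"offset":[0,0,0],"rotation":[0,0,0]}]'
python3 -c "
from st import *
go(.455,-.380,.26)"
```

```text
clock: 1.32
eef_pos: [0.4658, -0.3652, 0.3974]
orientation: [-3.13, -0.124, 0.009]
ft_force: [-0.7, -0.7, 0.2]
gripper_width: 0.5
1.3167 pos [ 0.4658 -0.3652  0.3974] F [-0.7 -0.7  0.2] w 0.49975897741427155
xang 4.555786595258167 z [-0.006  0.008 -1.   ]
offset to (0.455, -0.38, 0.26) [-0.0112  0.0152  0.1373]
```

```bash
python3 -m crank '[{"offset":[-0.006,0.008,0.03],"rotation":[-0.45,0.35,0.7]},{"offset":[-0.005,0.007,0.03],"rotation":[0,0,0]},{"offset":[0,0,0.03],"rotation":[0,0,0]},{"offset":[0,0,0.03],"rotation":[0,0,0]},{"offset":[0,0,0.012],"rotation":[0,0,0]},{"offset":[0,0,0],"rotation":[0,0,0]},{"offset":[0,0,0],"rotation":[0,0,0]}]'
python3 -c "
from st import *
go(.455,-.380,.26)
from plant import vision
import cv2
for n in ('scene','top','wrist'):
    d=vision.capture(n); np.savez(f'/tmp/{n}1.npz',**d); cv2.imwrite(f'pics/{n}1.png',d['img'][:,:,::-1])
d=np.load('/tmp/scene1.npz');cv2.imwrite('pics/s1c.png',cv2.resize(d['img'][120:350,210:470,::-1],None,fx=3,fy=2.6,interpolation=2))
"
```

```text
clock: 1.9
eef_pos: [0.453, -0.3843, 0.2611]
orientation: [3.138, 0.101, 0.004]
ft_force: [-0.4, 0.2, 0.0]
gripper_width: 0.499
1.9 pos [ 0.453  -0.3843  0.2611] F [-0.4  0.2  0. ] w 0.4992592030484511
xang 3.683310141611516 z [ 0.002 -0.002 -1.   ]
offset to (0.455, -0.38, 0.26) [ 0.0022 -0.0042  0.0011]
```

View pics/s1c.png

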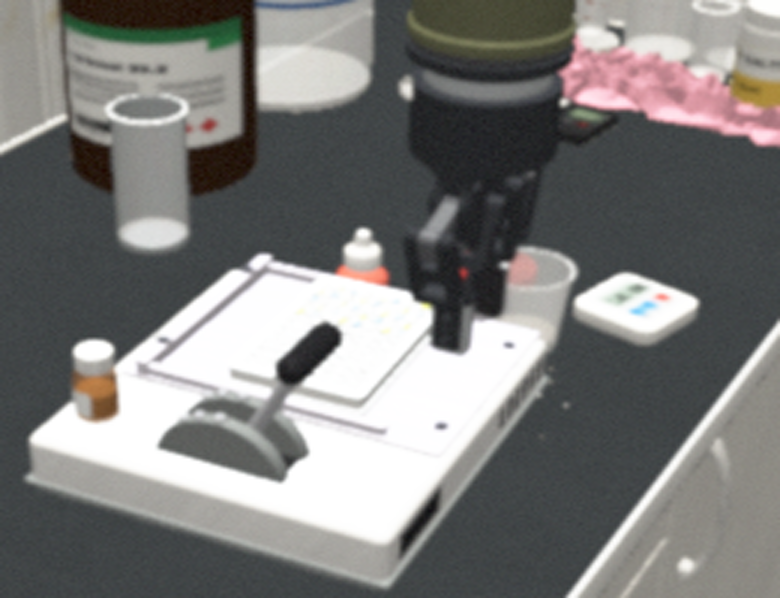

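View pics/wrist1.png

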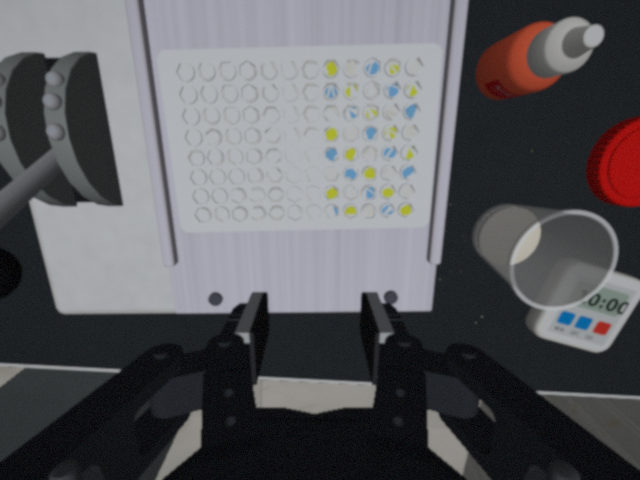

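The wrist view shows the plate front edge from (187,231) to (433,226) and the fingertips at columns 257 and 372, so they are centred on the plate with clear room in front of it. As a cross-check I'll measure the plate again from this view.

```bash
python3 - <<'E'
from h import *
d=np.load('/tmp/wrist1.npz'); t=np.load('/tmp/top1.npz')
X=np.array([.9977,.067]);Y=np.array([-.067,.9977])
o=np.array([.528,-.337])
for n,u,v,z in [('pfl',187,231,.07),('pfr',433,226,.07),('pbl',158,53,.07),('pbr',442,44,.07),('edgeL',178,313,.056),('edgeR',434,311,.056),('railLin',170,255,.064),('railRin',433,255,.064)]:
    p=ray(d,u,v,z); q=p[:2]-o; print(n,np.round(p,4),'shaker',np.round([q@X,q@Y],4), 'depthpt',np.round(pt(d,u,v),3))
# fingertip lowest points by depth: columns 255-262 & 370-378
for u,v in [(262,296),(368,296),(255,300),(375,300),(245,340),(385,340)]: print(u,v,np.round(pt(d,u,v),4))
E
```

```text
pfl [ 0.4827 -0.3197  0.07  ] shaker [-0.0441  0.0203] depthpt [ 0.482 -0.319  0.069]
pfr [ 0.4929 -0.4407  0.07  ] shaker [-0.042  -0.1011] depthpt [ 0.491 -0.444  0.062]
pbl [ 0.5606 -0.3109  0.07  ] shaker [0.0343 0.0239] depthpt [ 0.563 -0.305  0.056]
pbr [ 0.5719 -0.4313  0.07  ] shaker [ 0.0375 -0.097 ] depthpt [ 0.576 -0.436  0.056]
edgeL [ 0.4291 -0.3071  0.056 ] shaker [-0.0967  0.0365] depthpt [ 0.397 -0.284 -0.001]
edgeR [ 0.4396 -0.4551  0.056 ] shaker [-0.0961 -0.1119] depthpt [ 0.411 -0.48  -0.   ]
railLin [ 0.4674 -0.308   0.064 ] shaker [-0.0585  0.033 ] depthpt [ 0.467 -0.308  0.063]
railRin [ 0.476  -0.4456  0.064 ] shaker [-0.0591 -0.1049] depthpt [ 0.476 -0.446  0.064]
262 296 [ 0.4634 -0.3611  0.098 ]
368 296 [ 0.4669 -0.4067  0.0994]
255 300 [ 0.4631 -0.3586  0.1015]
375 300 [ 0.4663 -0.4094  0.1015]
245 340 [ 0.4605 -0.3594  0.1277]
385 340 [ 0.4671 -0.407   0.1333]
```

```bash
python3 -m crank '[{"offset":[0,-0.003,0.014],"rotation":[0,0,0]},{"offset":[0,0,0.012],"rotation":[0,0,0]},{"offset":[0,0,0.003],"rotation":[0,0,0]},{"offset":[0,0,0],"rotation":[0,0,0]},{"offset":[0,0,0],"rotation":[0,0,0]}]'
python3 -c "
from st import *
from plant import vision
import cv2
d=vision.capture('scene'); np.savez('/tmp/scene2.npz',**d);cv2.imwrite('pics/s2c.png',cv2.resize(d['img'][180:310,290:420,::-1],None,fx=4.6,fy=4.6,interpolation=2))
"
```

```text
clock: 2.47
eef_pos: [0.4555, -0.3829, 0.2383]
orientation: [3.129, 0.101, 0.02]
ft_force: [0.5, -0.4, 0.1]
gripper_width: 0.5
2.4667 pos [ 0.4555 -0.3829  0.2383] F [ 0.5 -0.4  0.1] w 0.499912066736499
xang 3.6952180669436574 z [ 0.013 -0.011 -1.   ]
```

View pics/s2c.png

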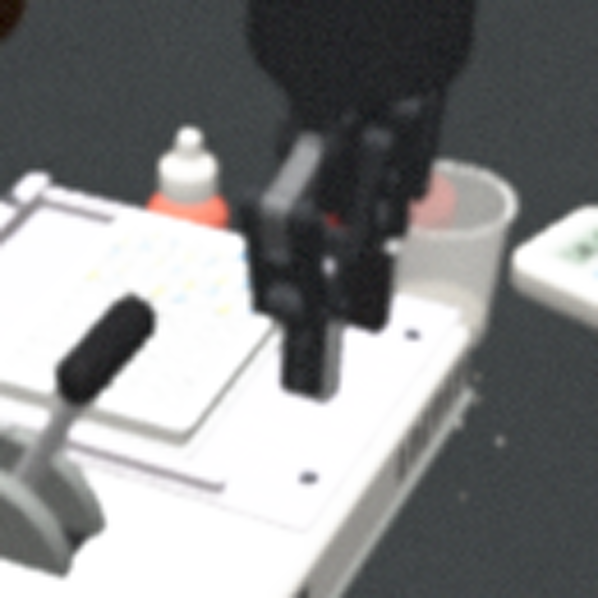

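```bash
python3 -m crank '[{"offset":[0,0,0.003],"rotation":[0.6,-0.7,0]},{"offset":[0,0,0.003],"rotation":[0,0,0]},{"offset":[0,0,0],"rotation":[0,0,0]},{"offset":[0,0,0],"rotation":[0,0,0]}]'
python3 -c "
from st import *
from plant import vision
import cv2
d=vision.capture('scene'); np.savez('/tmp/scene2.npz',**d);cv2.imwrite('pics/s3c.png',cv2.resize(d['img'][180:310,290:420,::-1],None,fx=4.6,fy=4.6,interpolation=2))
"
```

```text
clock: 2.85
eef_pos: [0.4561, -0.3833, 0.2333]
orientation: [3.138, 0.101, 0.001]
ft_force: [0.1, -0.4, -0.3]
gripper_width: 0.499
2.85 pos [ 0.4561 -0.3833  0.2333] F [ 0.1 -0.4 -0.3] w 0.4991086178054458
xang 3.6894354981924864 z [ 0.001 -0.002 -1.   ]
```

View pics/s3c.png

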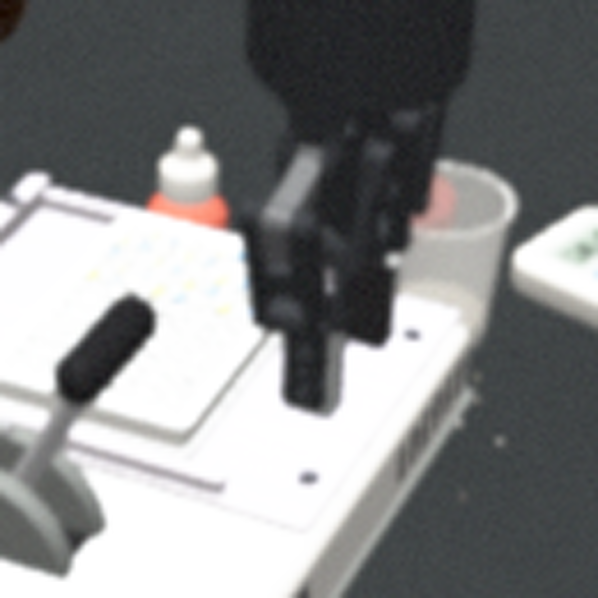

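```bash
python3 - <<'E'
from h import *
d=np.load('/tmp/scene2.npz')
for a,b in [(285,402),(327,412)]:
  for z in (.056,.060,.064,.068): print(a,z,np.round(ray(d,290+a/4.6,180+b/4.6,z),4))
E
```

```text
285 0.056 [ 0.4669 -0.3661  0.056 ]
285 0.06 [ 0.4644 -0.3609  0.06  ]
285 0.064 [ 0.4619 -0.3557  0.064 ]
285 0.068 [ 0.4595 -0.3505  0.068 ]
327 0.056 [ 0.4513 -0.3683  0.056 ]
327 0.06 [ 0.4489 -0.3631  0.06  ]
327 0.064 [ 0.4466 -0.3579  0.064 ]
327 0.068 [ 0.4442 -0.3527  0.068 ]
```

```bash
python3 -m crank '[{"offset":[0,0,0.003],"rotation":[0,0,0]},{"offset":[0.006,0,0.001],"rotation":[0,0,0]},{"offset":[0.006,0,0],"rotation":[0,0,0]},{"offset":[0.006,0,0],"rotation":[0,0,0]},{"offset":[0.006,0,0],"rotation":[0,0,0]},{"offset":[0.006,0,0],"rotation":[0,0,0]},{"offset":[0,0,0],"rotation":[0,0,0]},{"offset":[0,0,0],"rotation":[0,0,0]}]'
python3 -c "
from st import *
from plant import vision
import cv2
d=vision.capture('wrist'); np.savez('/tmp/w4.npz',**d);cv2.imwrite('pics/w4.png',d['img'][:,:,::-1])
"
```

```text
clock: 3.57
eef_pos: [0.4901, -0.3809, 0.2289]
orientation: [3.138, 0.102, 0.002]
ft_force: [-0.7, 0.1, 0.3]
gripper_width: 0.501
3.5667 pos [ 0.4901 -0.3809  0.2289] F [-0.7  0.1  0.3] w 0.5006059412715432
xang 3.7332891463852254 z [ 0.001 -0.001 -1.   ]
```

View pics/w4.png

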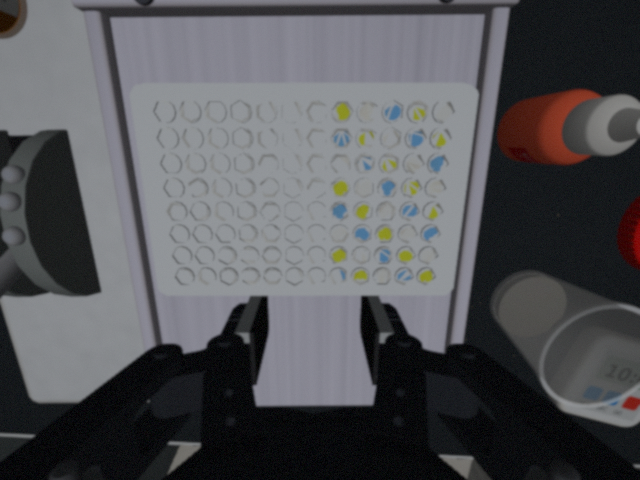

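The fingers are against the plate front at row 296. The plate is square, with its back edge at row 84 and the fence at about row 10. I'll work out the remaining gap.

```bash
python3 - <<'E'
from h import *
d=np.load('/tmp/w4.npz')
X=np.array([.9977,.067])
for n,u,v,z in [('back',305,83,.07),('front',310,297,.07),('fenceTop',300,9,.068),('fenceTop5',300,5,.068),('fenceBase',300,14,.056)]:
    p=ray(d,u,v,z);print(n,np.round(p,4),p[:2]@X)
print(d['img'][0:22,300].tolist())
E
```

```text
back [ 0.584  -0.3713  0.07  ] 0.5577520723662184
front [ 0.503 -0.378  0.07 ] 0.476483497804478
fenceTop [ 0.6065 -0.3683  0.068 ] 0.5804366365814012
fenceTop5 [ 0.6076 -0.3682  0.068 ] 0.5815755328291173
fenceBase [ 0.6088 -0.3677  0.056 ] 0.5827855454269946
[[127, 125, 136], [124, 123, 131], [118, 116, 123], [110, 109, 115], [99, 94, 99], [77, 76, 81], [59, 59, 63], [46, 46, 50], [46, 47, 49], [50, 47, 50], [50, 49, 51], [46, 46, 49], [48, 46, 50], [49, 49, 50], [53, 54, 59], [82, 83, 90], [108, 108, 117], [126, 126, 136], [130, 131, 141], [131, 133, 143], [132, 132, 143], [133, 133, 144]]
```

```bash
python3 -m crank '[{"offset":[0.004,0,0],"rotation":[0,0,0]},{"offset":[0.004,0,0],"rotation":[0,0,0]},{"offset":[0.004,0,0],"rotation":[0,0,0]},{"offset":[0.003,0,0],"rotation":[0,0,0]},{"offset":[0.002,0,0],"rotation":[0,0,0]},{"offset":[0,0,0],"rotation":[0,0,0]}]'; python3 -m crank '[{"offset":[0.0015,0,0],"rotation":[0,0,0]},{"offset":[0.0015,0,0],"rotation":[0,0,0]}]'
python3 -m crank '[{"offset":[0.0015,0,0],"rotation":[0,0,0]},{"offset":[0,0,0],"rotation":[0,0,0]}]'
python3 -c "
from st import *
from plant import vision
import cv2
d=vision.capture('wrist'); np.savez('/tmp/w5.npz',**d);cv2.imwrite('pics/w5.png',d['img'][:,:,::-1])
"
```

```text
clock: 4.12
eef_pos: [0.5081, -0.3798, 0.2289]
orientation: [3.139, 0.101, 0.001]
ft_force: [-0.2, 0.0, 0.4]
gripper_width: 0.499
clock: 4.28
eef_pos: [0.5111, -0.3797, 0.2289]
orientation: [3.139, 0.101, 0.0]
ft_force: [-1.1, 0.5, 0.2]
gripper_width: 0.5
clock: 4.45
eef_pos: [0.5121, -0.3799, 0.2288]
orientation: [3.139, 0.1, -0.003]
ft_force: [0.1, 0.2, -0.6]
gripper_width: 0.497
4.45 pos [ 0.5121 -0.3799  0.2288] F [ 0.1  0.2 -0.6] w 0.4972857283024616
xang 3.660738857353889 z [-0.002 -0.002 -1.   ]
```

View pics/w5.png

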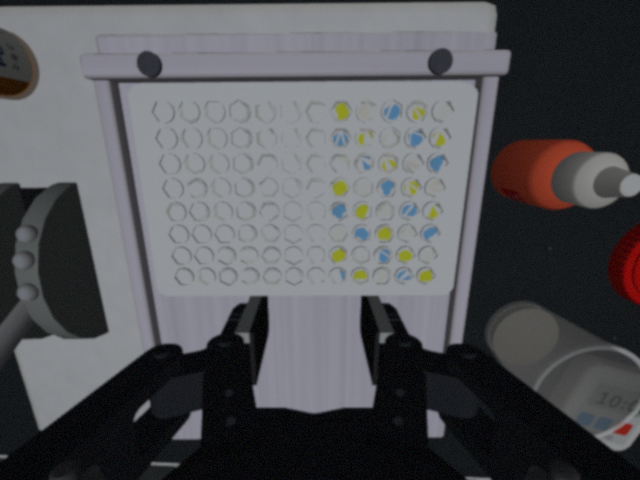

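The fence's front edge is at row 77 and the plate's back edge at row 83, so a millimetre or so remains. I'll push on until force builds.

```bash
python3 -m crank '[{"offset":[0.002,0,0],"rotation":[0,0,0]}]';python3 -m crank '[{"offset":[0.002,0,0],"rotation":[0,0,0]}]';python3 -m crank '[{"offset":[0.002,0,0],"rotation":[0,0,0]}]'
```

```text
clock: 4.58
eef_pos: [0.5128, -0.3801, 0.2287]
orientation: [3.139, 0.099, -0.006]
ft_force: [-10.0, -0.8, 7.0]
gripper_width: 0.501
clock: 4.67
eef_pos: [0.5135, -0.3804, 0.2286]
orientation: [3.139, 0.098, -0.012]
ft_force: [-7.3, 0.3, 4.8]
gripper_width: 0.498
clock: 4.75
eef_pos: [0.514, -0.3805, 0.2285]
orientation: [3.14, 0.097, -0.018]
ft_force: [-5.8, 0.5, 4.6]
gripper_width: 0.5
```

```bash
python3 -m crank '[{"offset":[0,0,0],"rotation":[0,0,0]},{"offset":[0,0,0],"rotation":[0,0,0]},{"offset":[-0.004,0,0],"rotation":[0,0,0]},{"offset":[-0.01,0,0],"rotation":[0,0,0]},{"offset":[-0.01,0,0],"rotation":[0,0,0]},{"offset":[0,0,0],"rotation":[0,0,0]},{"offset":[0,0,0],"rotation":[0,0,0]}]'
python3 -c "
from st import *
from h import *
from plant import vision
d=vision.capture('wrist'); np.savez('/tmp/w6.npz',**d);cv2.imwrite('pics/w6.png',d['img'][:,:,::-1])
"
```

```text
clock: 5.33
eef_pos: [0.4882, -0.3818, 0.2289]
orientation: [3.139, 0.097, -0.014]
ft_force: [1.0, -0.4, 1.1]
gripper_width: 0.501
5.3333 pos [ 0.4882 -0.3818  0.2289] F [ 1.  -0.4  1.1] w 0.5011805821548401
xang 3.550336093390085 z [-0.009 -0.001 -1.   ]
```

View pics/w6.png

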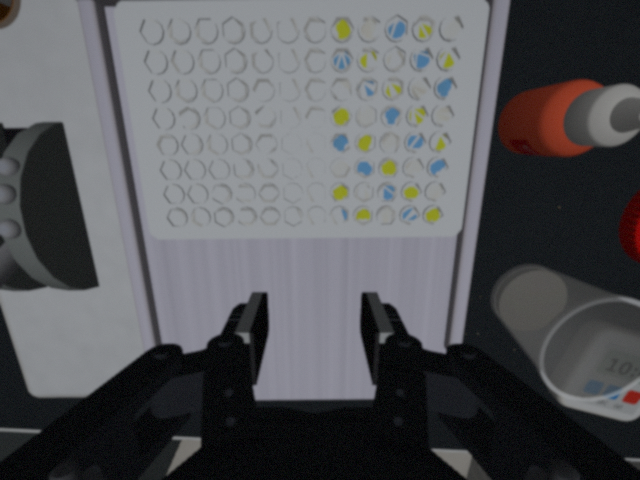

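```bash
python3 -m crank '[{"offset":[-0.005,0,-0.03],"rotation":[0,0.5,0]},{"offset":[0,0,-0.03],"rotation":[0,0,0]},{"offset":[0,0,-0.035],"rotation":[0,0,0]},{"offset":[0,0,-0.025],"rotation":[0,0,0]},{"offset":[-0.012,-0.03,0],"rotation":[0,0,0]},{"offset":[-0.012,-0.03,0],"rotation":[0,0,0]},{"offset":[-0.012,-0.03,0],"rotation":[0,0,0]},{"offset":[0,-0.028,0],"rotation":[0,0,0]}]' -1
python3 -m crank '[{"offset":[0,0,0],"rotation":[0,0,0]},{"offset":[0,0,0],"rotation":[0,0,0]}]'
python3 -c "
from st import *
from h import *
from plant import vision
go(.438,-.267,.298)
for n in ('top','wrist'):
    d=vision.capture(n); np.savez(f'/tmp/{n}7.npz',**d);cv2.imwrite(f'pics/{n}7.png',d['img'][:,:,::-1])
d=np.load('/tmp/top7.npz');c=d['img'][155:315,205:375,::-1]
c=np.clip((c.astype(float)-120)*1.9,0,255).astype('uint8')
cv2.imwrite('pics/top7c.png',cv2.resize(c,None,fx=3.7,fy=3.7,interpolation=cv2.INTER_CUBIC))
"
```

```text
clock: 6.05
eef_pos: [0.4394, -0.2696, 0.3541]
orientation: [3.137, 0.083, 0.006]
ft_force: [0.8, -0.5, -0.1]
gripper_width: -0.002
clock: 6.22
eef_pos: [0.4393, -0.2634, 0.3554]
orientation: [3.138, 0.094, 0.009]
ft_force: [-0.9, -0.3, 0.0]
gripper_width: -0.0
6.2167 pos [ 0.4393 -0.2634  0.3554] F [-0.9 -0.3  0. ] w -0.00047109869125297276
xang 3.437030542427426 z [ 0.006 -0.002 -1.   ]
offset to (0.438, -0.267, 0.298) [-0.0019  0.0034  0.0574]
```

View pics/top7c.png

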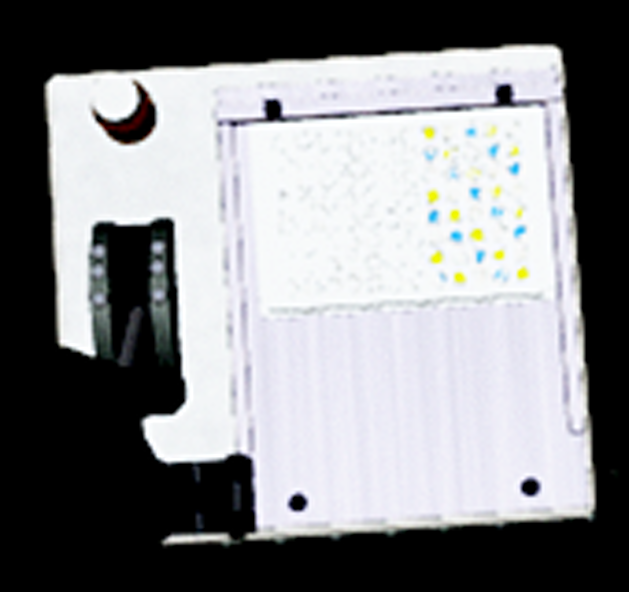

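View pics/wrist7.png

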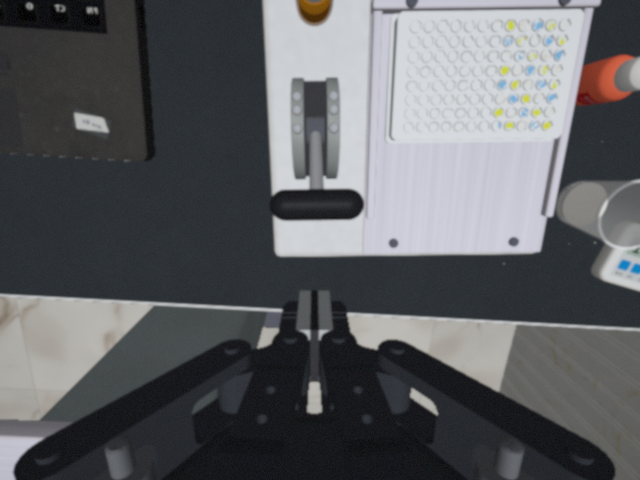

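```bash
python3 - <<'E'
from h import *
d=np.load('/tmp/top7.npz')
X=np.array([.9977,.067])
def P(a,b,z): return ray(d,205+a/3.7-.36,155+b/3.7-.36,z)
for n,a,b,z in [('frontL',272,311,.07),('frontR',543,296,.07),('fL',250,121,.068),('fR',545,104,.068)]:
    p=P(a,b,z); print(n,np.round(p,4),p[:2]@X)
E
python3 -m crank '[{"offset":[-0.002,0.001,0.02],"rotation":[0,-0.3,0]},{"offset":[0,0.001,0.02],"rotation":[0,0,0]},{"offset":[0,0,0.016],"rotation":[0,0,0]},{"offset":[0,0,0],"rotation":[0,0,0]},{"offset":[0,0,0],"rotation":[0,0,0]}]'
python3 -c "
from st import *
from h import *
go(.438,-.267,.298)
from plant import vision
d=vision.capture('scene');cv2.imwrite('pics/s8c.png',cv2.resize(d['img'][150:330,220:440,::-1],None,fx=3.3,fy=3.3,interpolation=2))
"
```

```text
frontL [ 0.5193 -0.3182  0.07  ] 0.49683350847329494
frontR [ 0.5265 -0.4334  0.07  ] 0.4962522829766103
fL [ 0.6014 -0.3076  0.068 ] 0.5793711570816557
fR [ 0.6097 -0.4344  0.068 ] 0.5791944125885856
clock: 6.73
eef_pos: [0.4402, -0.2719, 0.2977]
orientation: [3.135, 0.084, 0.007]
ft_force: [-0.3, 0.3, 0.4]
gripper_width: -0.002
6.7333 pos [ 0.4402 -0.2719  0.2977] F [-0.3  0.3  0.4] w -0.0023426945290638537
xang 3.088460849152295 z [ 0.005 -0.005 -1.   ]
offset to (0.438, -0.267, 0.298) [-0.0019 -0.005  -0.0003]
```

View pics/s8c.png

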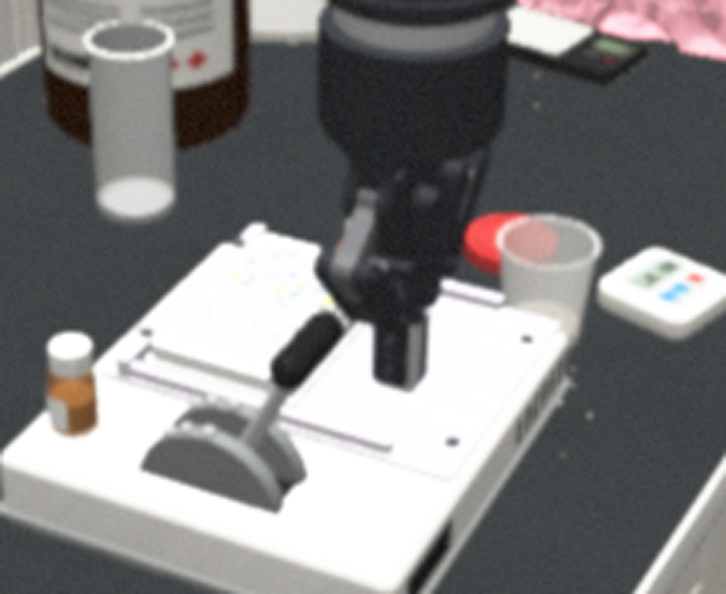

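The plate front lies 83 mm before the fence. The same edges gave 83 mm for the plate alone earlier, so it is flush, and it is square to within 0.3°. Next is the lever: the closed fingertips are in front of the handle at its height.

```bash
python3 -m crank '[{"offset":[0.007,-0.003,0],"rotation":[-0.3,0,-0.4]},{"offset":[0.007,-0.003,0],"rotation":[0,0,-0.4]},{"offset":[0.007,0,0],"rotation":[0,0,0]},{"offset":[0.007,0,0],"rotation":[0,0,0]},{"offset":[0.007,0,0],"rotation":[0,0,0]},{"offset":[0.007,0,0],"rotation":[0,0,0]}]'
python3 -m crank '[{"offset":[0.006,0,0],"rotation":[0,0,0]},{"offset":[0.006,0,0],"rotation":[0,0,0]}]'
python3 -c "
from st import *
from h import *
from plant import vision
d=vision.capture('scene');cv2.imwrite('pics/s9c.png',cv2.resize(d['img'][150:330,220:440,::-1],None,fx=3.3,fy=3.3,interpolation=2))
"
```

```text
clock: 7.28
eef_pos: [0.4803, -0.2646, 0.3013]
orientation: [3.127, 0.101, -0.011]
ft_force: [-5.4, -0.3, 4.9]
gripper_width: -0.001
clock: 7.45
eef_pos: [0.4935, -0.2635, 0.3024]
orientation: [3.126, 0.101, -0.012]
ft_force: [0.5, -0.0, -0.1]
gripper_width: -0.001
7.45 pos [ 0.4935 -0.2635  0.3024] F [ 0.5 -0.  -0.1] w -0.0007688786708067096
xang 3.7147330227600626 z [-0.007 -0.015 -1.   ]
```

View pics/s9c.png

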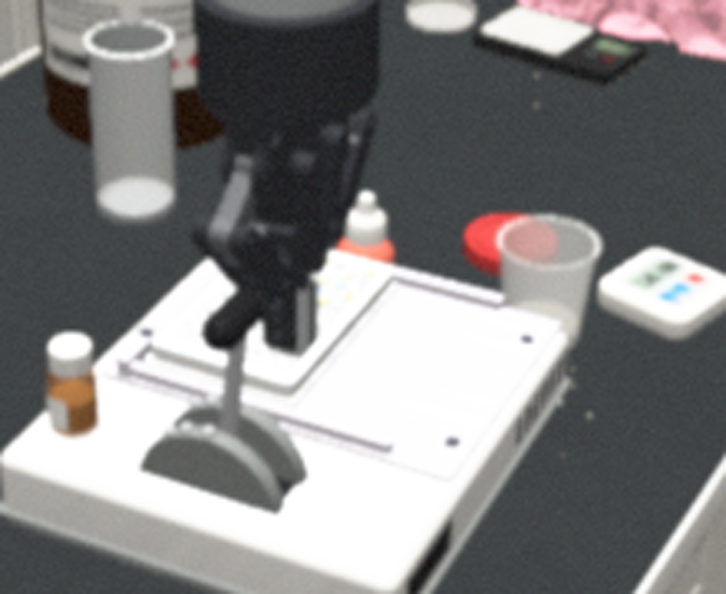

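The lever now stands upright in the first notch. I'll push on to the second stop.

```bash
python3 -m crank '[{"offset":[0.007,0,0.003],"rotation":[0.8,0.4,0]},{"offset":[0.007,0,0.002],"rotation":[0,0,0]},{"offset":[0.007,0,0.001],"rotation":[0,0,0]},{"offset":[0.007,0,0.001],"rotation":[0,0,0]},{"offset":[0.007,0,0],"rotation":[0,0,0]},{"offset":[0.007,0,0],"rotation":[0,0,0]}]'
python3 -m crank '[{"offset":[0.003,0,0],"rotation":[0,0,0]},{"offset":[0.003,0,0],"rotation":[0,0,0]}]'
python3 -c "
from st import *
from h import *
from plant import vision
d=vision.capture('scene');cv2.imwrite('pics/s10c.png',cv2.resize(d['img'][150:330,220:440,::-1],None,fx=3.3,fy=3.3,interpolation=2))
"
```

```text
clock: 8.0
eef_pos: [0.5384, -0.2604, 0.2943]
orientation: [-3.137, -0.102, 0.008]
ft_force: [0.0, -0.7, 0.8]
gripper_width: -0.005
clock: 8.17
eef_pos: [0.5469, -0.2595, 0.294]
orientation: [-3.137, -0.103, 0.004]
ft_force: [-0.6, 0.0, 0.4]
gripper_width: -0.004
8.1667 pos [ 0.5469 -0.2595  0.294 ] F [-0.6  0.   0.4] w -0.003827054451788104
xang 3.779139235305813 z [-0.003  0.003 -1.   ]
```

View pics/s10c.png

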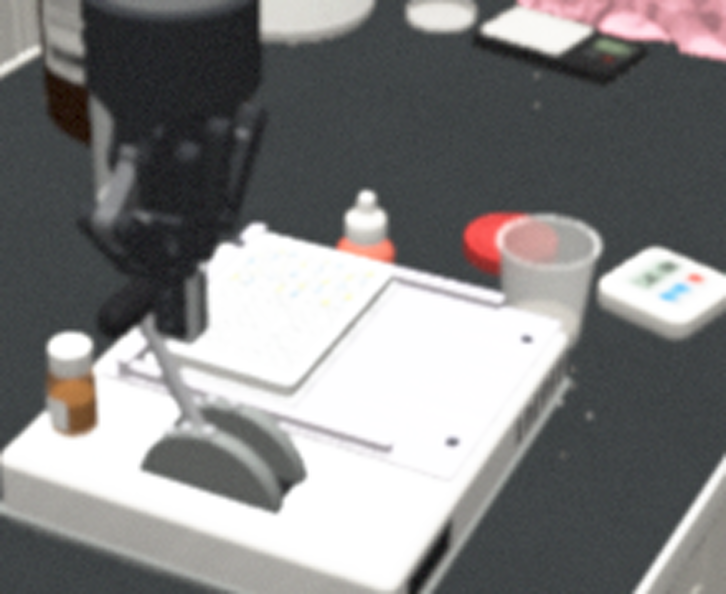

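The lever leans back, past the notch. A gentle press will confirm the end stop, then I'll back off.

```bash
python3 -m crank '[{"offset":[0.002,0,0],"rotation":[0,0,0]}]'; python3 -m crank '[{"offset":[0.002,0,0],"rotation":[0,0,0]}]'; python3 -m crank '[{"offset":[0.002,0,0],"rotation":[0,0,0]}]'
```

```text
clock: 8.3
eef_pos: [0.5493, -0.2591, 0.2937]
orientation: [-3.137, -0.104, 0.006]
ft_force: [-10.1, -0.4, 1.1]
gripper_width: 0.003
clock: 8.38
eef_pos: [0.5499, -0.2592, 0.2934]
orientation: [-3.136, -0.104, 0.013]
ft_force: [-7.9, 1.7, 6.1]
gripper_width: 0.001
clock: 8.47
eef_pos: [0.5505, -0.2593, 0.2933]
orientation: [-3.136, -0.102, 0.019]
ft_force: [-7.4, 0.8, 6.7]
gripper_width: 0.002
```

```bash
python3 -m crank '[{"offset":[-0.008,0,0],"rotation":[0,0,0]},{"offset":[-0.02,0,0],"rotation":[0,0,0]},{"offset":[-0.03,0,0],"rotation":[0,0,0]},{"offset":[-0.03,0,-0.02],"rotation":[0,0,0]},{"offset":[-0.03,0,-0.03],"rotation":[0,0,0]},{"offset":[-0.02,0,-0.03],"rotation":[0,0,0]},{"offset":[0,0,0],"rotation":[0,0,0]},{"offset":[0,0,0],"rotation":[0,0,0]}]'
python3 -c "
from st import *
from h import *
from plant import vision
d=vision.capture('scene');cv2.imwrite('pics/s11c.png',cv2.resize(d['img'][150:330,220:440,::-1],None,fx=3.3,fy=3.3,interpolation=2))
d=vision.capture('top');cv2.imwrite('pics/t11.png',d['img'][:,:,::-1])
c=np.clip((d['img'][155:315,205:375,::-1].astype(float)-100)*1.7,0,255).astype('uint8')
cv2.imwrite('pics/t11c.png',cv2.resize(c,None,fx=3.7,fy=3.7,interpolation=2))
a=np.load('/tmp/top0.npz')['img'].astype(int); df=np.abs(a-d['img']).max(2)
for n,(u,v) in dict(vial=(238,184),cup=(405,268),drop=(387,207),lid=(443,238),timer=(440,300)).items(): print(n,np.mean(df[v-18:v+18,u-18:u+18]>40) if n!='vial' else np.mean(df[v-10:v+10,u-10:u+10]>40))
"
```

```text
clock: 9.13
eef_pos: [0.4057, -0.2681, 0.3761]
orientation: [-3.136, -0.102, 0.018]
ft_force: [0.0, -0.4, -0.7]
gripper_width: 0.001
9.1333 pos [ 0.4057 -0.2681  0.3761] F [ 0.  -0.4 -0.7] w 0.0012073248103715668
xang 3.7150726869097217 z [-0.011  0.004 -1.   ]
vial 0.0
cup 0.0
drop 0.0
lid 0.0
timer 0.0
```

View pics/s11c.png

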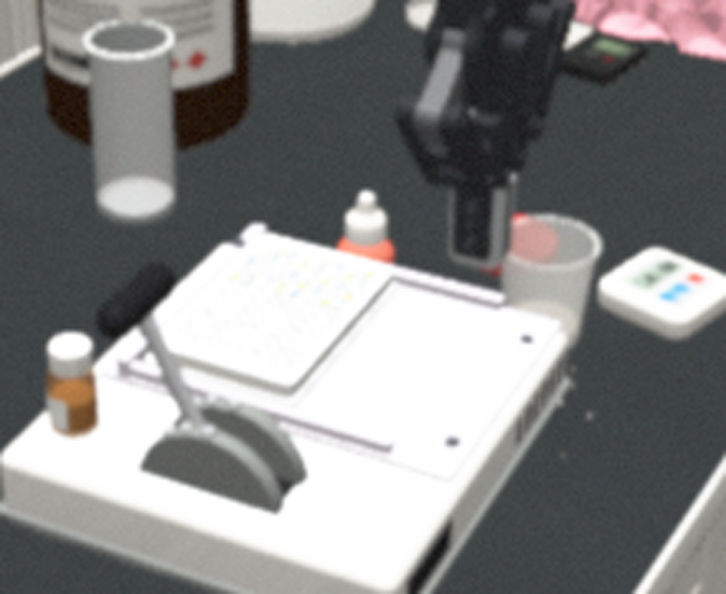

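View pics/t11c.png

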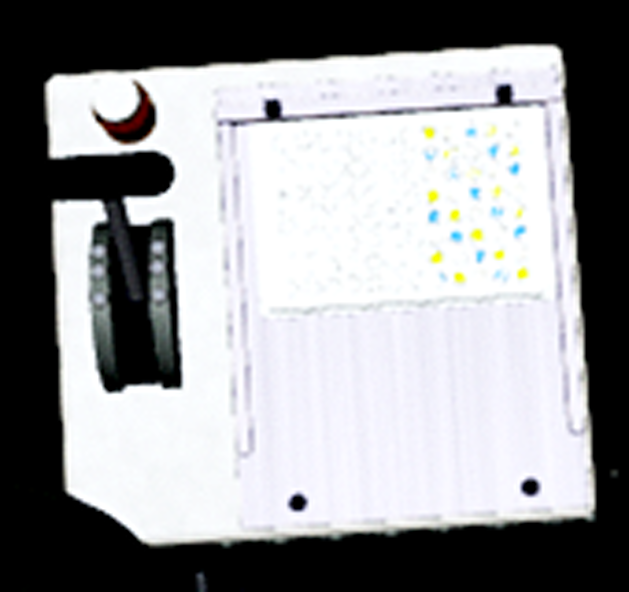

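The handle moved from row 395 to row 175 in the crop, about 87 mm, which matches 2·100·sin 0.45 for the full throw. The plate is flush to the fence and no bystander has moved.

```bash
python3 -c "
from plant import ticket
print(ticket.job_done())"
```

```text
the job is handed in; nothing more can be done
None
```

I pushed the well plate home with the half-open fingertips, then pushed the selector lever through the first notch to the second stop with the gripper shut. I then backed the arm clear and handed the job in at about 9.2 s; it gave no verdict.

- **Plate:** it met the fence with about 10 N of resistance. Afterwards its front edge measured 83 mm from the fence. The true depth is 86 mm, but the same view measured the plate itself as 83 mm before the push, so I take it as flush. It is square to the fence within about 0.3°.
- **Lever:** the handle travelled about 87 mm, which is the full throw from off to the second stop. It resisted a gentle press at the end with about 10 N and stayed there once the fingers were clear.
- **Bystanders:** the patches of the top view around the cup, both small bottles, the lid and the timer showed no change from the start.
- **Arm:** the wrist force reads about zero, so the robot is touching nothing.

No check failed. The only disagreement was the 3 mm shortfall in the plate's measured depth.

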